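One turn of the guide wheel

TASK

The jar lane's side guide has to come in by one full screw turn. With the outside of the fingers, push the red upright handle of the black hand wheel round clockwise (seen from above) through exactly one turn, so that it stands again where it stands now, and leave it there. Push gently, never taking the handle or anything else between the fingers, and leave the jars and the other things around alone.

Things in the scene. Friction and masses are not known exactly. Their poses are not given: they have to be found in the camera images.
- wheel_axis (a point): point on the upright axis of the hand wheel, level with the top of its rim, 112 mm above the worktop. Axes as those of the lane.
- lane: fixed jar lane: 350 x 240 mm aluminium plate, 12 mm thick, with a blue gearbox, a white dial plate with black ticks every 15 degrees and the hand wheel above it; beyond, a moving guide and a fixed fence (tops 60 and 62 mm up). Origin: on the worktop under the wheel's axis; its x axis points from the wheel to the jars, which stand 192 mm along x and reach 106 mm up.
- handle: red upright handle, a round pin 18 mm in diameter (21 mm at its foot) on the black hand wheel's rim that can spin about itself, 60 mm from the wheel's axis. Origin: the pin's centre at the top of the rim; it rises 52 mm above it. The rim is 14 mm thick, 134 mm over all, with three spokes and a hub 7 mm above the rim's top. Nothing else stands above the rim.
- wheel (a joint): hand wheel angle, rad; grows clockwise seen from above. At 0 the handle lies away from the jars (-x of lane). At the start between -0.8 and 0.8; one turn is 6.283 more; stops at -1.5 and 8.6. Even friction (about 2 to 3 N at the handle): it stays where it is left and does not coast. A turn drives the guide 30 mm towards the jars and does not reach them.
- lane_jar_a: open dark brown jar, 85 mm in diameter, 90 mm high, loose in the lane; origin under its centre. Leave alone.
- lane_jar_b: closed jar with brown cap and red and white label, 86 mm in diameter, 94 mm high, loose in the lane; origin under its centre. Leave alone.
- jar_label_near: open jar with red and white label, 85 mm in diameter, 90 mm high, on the worktop to the right; origin under its centre. Leave alone.
- tape_roll: roll of tan packing tape lying flat, 92 mm in diameter, 24 mm high, on the worktop to the left; origin under its centre. Leave alone.
- stamp: hand stamp with red body and wooden knob, 30 x 56 mm, 88 mm high, on the worktop to the left; origin under its centre. Leave alone.
- tally: white hand tally counter, 58 x 50 mm, 29 mm high, on the worktop near its front edge, to the right of the lane; origin under its centre. Leave alone.

How it is judged:
By the outcome, as a careful person would: the job done as asked, in the order asked, and still so for the second after the job is handed in, with the robot touching nothing.
It also fails if it takes over 61 s, if anything falls off the work surface, if the arm or the gripper's body presses on something with over 40 N, if the wrist force passes 120 N, or if a joint passes its speed limit or range.

ROBOT

A 6-joint arm with a two-finger parallel gripper is mounted at the origin on a cart in front of the work surface, level with it; the furniture and walls round the work are solid. World frame = base frame: x ahead of the robot, y to its left, z up, the work surface at z = 0. Lengths are in m, angles in rad, forces in N, time in s.
With the tool pointing down it reaches from about 0.25 to 0.8 m from the base axis. Payload 8.5 kg.
Tool frame: the origin (TCP) lies at the very end of the fingers, on their centre line; the grasp point (between the pads) lies 19 mm behind it (bot.pinch_z is the z of the grasp point in the tool frame, in m); z points along the fingers, y is the line along which they close (so a half turn about z gives the same grasp; the last joint's range is limited). The gripper opens to 85 mm and grips with 20 to 120 N. Pads are 22 mm wide; open, the fingers measure 114 mm over their backs; the gripper's body (76 mm by 85 mm) begins 54 mm behind the grasp point. The pads swing forward as they close: fully open they stand 13 mm farther back than shut.
Start: joints at [1.281, 0.238, -0.013, 1.319, 0, 1.571], TCP at [0.15, 0.503, 0.231] pointing down, gripper open.
Joint ranges: [-2.66, 2.66], [-1.03, 1.9], [-1.14, 1.46], [-1.82, 2.27], [-1.45, 1.34], [-3.14, 3.14]. Speed limits (rad/s): [2.22, 2.22, 2.79, 3.14, 3.14, 3.14].

INTERFACE

Orientations are given as a unit quaternion [w, x, y, z].
In Python, from cell import bot gives the robot as it stands.
- The arm moves only by the tool servo_tool, never from a script. Its argument "steps" is a list of rows, each a list of 7 numbers: the shift along the tool's x, y, z in cm, then the turn, a rotation vector about the tool's x, y, z in degrees, then the opening, from -1 (shut) to 1 (fully open), so that 0 is half open. A call has 1 to 20 rows; each row shifts and turns the commanded pose from where the row before left it, along the tool's axes as they then stand; what a row does not reach is not made up. A row lasts 1/10 s, in which the tool goes at most 50 mm and 8.59 degrees, less where a joint would pass 70% of its speed; a pose out of reach is approached as far as the arm can. A call with a gripper value outside its range is refused whole. The fingers move at their own pace and stop on an object; "squeeze" is the grip in N (left out, the last holds). Time passes only in rows, so rows that do not move let the fingers close. It gives the time, the measured TCP pose, the force, the opening and the grip force at its end, in the units of the state.
- bot.sense(): the state, without advancing time (a new reading comes with each control period).
- bot.grab_frame(name): name is "scene" or "top" or "wrist"; returns a dict with "frame" (384x512x3 uint8, red, green, blue), "camera_matrix" (3x3 intrinsics, pixels), "R" (3x3) and "t" (3): a world point X has camera coordinates R X + t; the wrist camera has in their place "mount" (4x4, takes a point from camera to tool coordinates, whose origin is the TCP and whose axes are the flange's). Camera axes: x right, y down, z forward; pixel columns grow to the right and rows downward; lengths in m; the calibration is good to about 2 mm. The wrist camera is an equidistant fisheye: a pixel r from the principal point sees the ray r / f radians off the axis. A picture is of the moment at which its call begins: read the wrist's pose just before it. There is no depth.
- bot.sign_off(): hands the job in; it is judged then, once.
Trained networks look in a picture, given as the dict that the camera call returned (one of the last four; its "shot" number tells which), for a name from the list of things; names that differ only in an ending like _2 or _b are one class to them, and where a whole thing is asked for, a point or a joint stands for the part that bears it (a point fixed in the world has none). Each returns a list of dicts, best first, with "score" (0 to 1); they miss things now and then, are a little off and sometimes report something else, mostly with a low value. They report only what shows in the picture. A call takes as long as a camera call.
- bot.find_in(picture, name): "box" ([left, top, width, height] as shares, 0 to 1, of the picture: columns of its width, rows of its height, round what is visible of it).
- bot.cut_out(picture, name): "region" (384x512 bool, what is visible of it) and "box" ([left, top, width, height] as shares, 0 to 1, of the picture: columns of its width, rows of its height, round what is visible of it).
- bot.pinpoint(picture, name): "position" ([row, column] as shares, 0 to 1, of the picture: columns of its width, rows of its height: a listed point, or the origin of a listed thing).
The state is a dict: "time_s": time; "joints": joint angles; "dq": joint speeds; "joint_efforts": joint torques, N m; "ee_pos": TCP position; "orientation": TCP orientation; "wrist_force": force on the tool from outside, world axes, zero at the start; "torque": the same for the moment, N m; "gripper_width": finger opening in m; "grasp_force": force on a finger pad.
Only numpy, scipy, OpenCV 4.12 (cv2) and the standard library are available. Lean on these libraries where they do the work, as an engineer would, in place of code of your own. Each camera call takes 0.05 s, during which the arm holds its last target. There are 200 camera calls.

## Working session

There is one attempt and no reset: what is moved stays moved. The work goes in short steps, Python scripts to look and compute and a tool call to move; the robot and the scene stay as the last step left them, time stands still between calls to the robot, and variables do not carry over. Pictures are saved under pics/ and viewed, at most 10 in all, crops included, and the job is handed in when it is done.

Besides the shell and the picture viewer there is one more tool, called after "Emit:" as name(argument=value, ...), one argument or row to a line, values as JSON. servo_tool: Moves the arm, as the interface text tells. Its arguments: {"type":"object","properties":{"steps":{"type":"array","items":{"type":"array","items":{"type":"number"}}},"squeeze":{"type":"number"}},"required":["steps"]}

```bash
mkdir -p pics; cat > h.py <<'E'
import numpy as np, cv2
from cell import bot
def ray(p,row,col):
    K=np.array(p["camera_matrix"]);R=np.array(p["R"]);t=np.array(p["t"])
    d=R.T@np.linalg.inv(K)@np.array([col*512,row*384,1]);return -R.T@t,d
def at_z(p,row,col,z):
    o,d=ray(p,row,col);return o+d*(z-o[2])/d[2]
E
python3 - <<'E'
from h import *
s=bot.sense();print(s)
ims=[]
for c in("scene","top"):
    p=bot.grab_frame(c);ims.append(p["frame"])
    for n,z in(("wheel_axis",.112),("lane",0),("handle",.112),("lane_jar_a",.012),("jar_label_near",0),("tape_roll",0),("stamp",0),("tally",0)):
        try:
            for r in bot.pinpoint(p,n)[:2]: print(c,n,round(r["score"],2),np.round(np.array(r["position"])*[384,512]),at_z(p,*r["position"],z).round(3))
        except Exception as e: print(c,n,e)
    cv2.imwrite(f"pics/{c}1.png",p["frame"][:,:,::-1])
E
```

```text
{'time_s': 0.0, 'joints': array([ 1.28101285e+00,  2.38792043e-01, -1.42757399e-02,  1.31918615e+00,
       -6.73843449e-06,  1.57083293e+00]), 'dq': array([ 0.0015427 ,  0.00033139,  0.00018409,  0.00157019,  0.00037489,
       -0.00076713]), 'joint_efforts': array([ 3.03498149e-03, -5.38780868e+01,  3.46442020e+01,  1.81297597e-02,
        1.13436283e-04, -3.95046129e-05]), 'ee_pos': array([0.14989779, 0.50270691, 0.23066335]), 'orientation': array([-1.01881247e-04,  1.44403374e-01,  9.89518638e-01, -7.21654077e-04]), 'wrist_force': array([-0.17119237,  1.3163381 ,  0.38783987]), 'torque': array([ 0.01243851, -0.00859293,  0.02007847]), 'grasp_force': 0.0, 'gripper_width': 0.08518761451016257}
scene wheel_axis 0.75 [207. 242.] [ 0.542 -0.032  0.112]
scene lane 0.88 [237. 239.] [ 0.549 -0.016  0.   ]
scene handle 0.49 [206. 223.] [0.51  0.016 0.112]
scene lane_jar_a 0.74 [208. 246.] [0.707 0.096 0.012]
scene lane_jar_a 0.61 [215. 277.] [ 0.739 -0.017  0.012]
scene jar_label_near 0.56 [295. 357.] [ 0.533 -0.443  0.   ]
scene tape_roll 0.56 [207. 140.] [0.468 0.389 0.   ]
scene stamp 0.71 [187. 174.] [0.673 0.45  0.   ]
scene tally 0.63 [294. 314.] [ 0.458 -0.362  0.   ]
top wheel_axis 0.68 [198. 249.] [ 0.568 -0.012  0.112]
top lane 0.73 [202. 251.] [ 0.559 -0.018  0.   ]
top handle 0.46 [216. 244.] [0.498 0.007 0.112]
top lane_jar_a 0.96 [162. 222.] [0.722 0.1   0.012]
top lane_jar_a 0.75 [151. 247.] [ 0.77  -0.007  0.012]
top jar_label_near 0.74 [210. 352.] [ 0.523 -0.436  0.   ]
top tape_roll 0.69 [221. 149.] [0.483 0.398 0.   ]
top stamp 0.54 [174. 141.] [0.677 0.434 0.   ]
top tally 0.61 [227. 335.] [ 0.453 -0.363  0.   ]
```

```bash
python3 - <<'E'
import cv2
a=cv2.imread("pics/top1.png")[110:270,150:380];cv2.imwrite("pics/topc.png",cv2.resize(a,None,fx=3.4,fy=3.4,interpolation=cv2.INTER_CUBIC))
E
```

```text
(no output)
```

View pics/scene1.png

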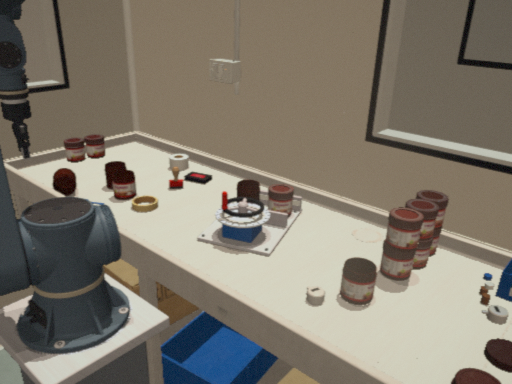

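View pics/topc.png

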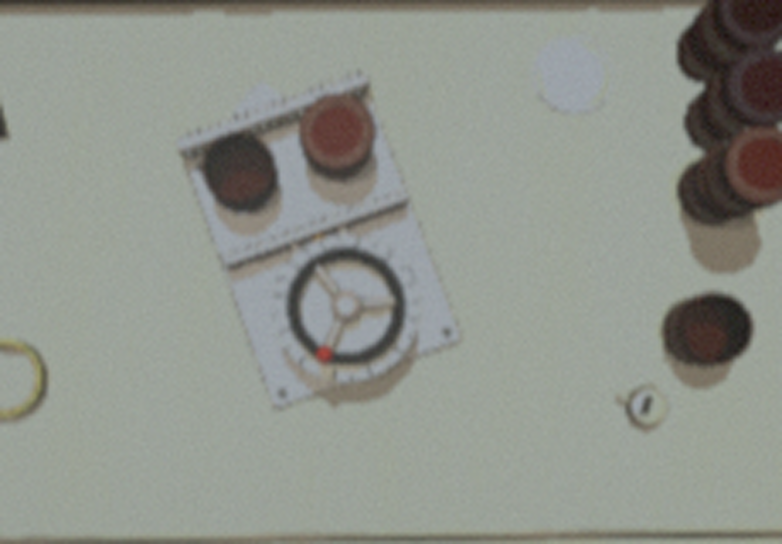

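Emit:
servo_tool(
  steps=[
    [-3, -2.5, -0.5, 0, 0, 0, -1],
    [-3, -2.5, -0.5, 0, 0, 0, -1],
    [-3, -2.5, -0.5, 0, 0, 0, -1],
    [-3, -2.5, -0.5, 0, 0, 0, -1],
    [-3, -2.5, -0.5, 0, 0, 0, -1],
    [-3, -2.5, -0.5, 0, 0, 0, -1],
    [-3, -2.5, -0.5, 0, 0, 0, -1],
    [-3, -2.5, -0.5, 0, 0, 0, -1],
    [-3, -2.5, -0.5, 0, 0, 0, -1],
    [-3, -2.5, -0.5, 0, 0, 0, -1],
    [-3, -2.5, -0.5, 0, 0, 0, -1],
    [-3, -2.5, -0.5, 0, 0, 0, -1],
    [-3, -2.5, -0.5, 0, 0, 0, -1],
    [-2.5, -2, -0.5, 0, 0, 0, -1],
    [0, 0, 0, 0, 0, 0, -1],
    [0, 0, 0, 0, 0, 0, -1],
  ],
)

```text
time_s: 2.5
ee_pos: [0.4492, 0.0534, 0.3012]
orientation: [-0.0, 0.145, 0.989, -0.0]
wrist_force: [0.4, 0.1, 0.4]
gripper_width: -0.0001
grasp_force: 0.0
```

```bash
python3 - <<'E'
from h import *
s=bot.sense();print(s["time_s"],s["joints"].round(3),s["ee_pos"],s["orientation"],s["gripper_width"],s["wrist_force"])
p=bot.grab_frame("wrist");cv2.imwrite("pics/w1.png",p["frame"][:,:,::-1])
print(np.array(p["mount"]).round(4),p["camera_matrix"],bot.pinch_z)
for n in("wheel_axis","handle","lane","lane_jar_a"):
    print(n,[(round(r["score"],2),(np.array(r["position"])*[384,512]).round(1)) for r in bot.pinpoint(p,n)[:2]])
E
```

```text
2.5 [ 0.118  0.098 -0.01   1.463  0.     0.41 ] [0.44921832 0.05336157 0.30116064] [-2.46867340e-04  1.45324416e-01  9.89384027e-01 -4.59756827e-07] -0.00012064028376376265 [0.37595475 0.11468084 0.37785515]
[[-0.000e+00 -9.499e-01 -3.124e-01  7.950e-02]
 [ 1.000e+00  0.000e+00 -2.000e-04 -2.000e-04]
 [ 2.000e-04 -3.124e-01  9.499e-01 -1.426e-01]
 [ 0.000e+00  0.000e+00  0.000e+00  1.000e+00]] [[297.31863964   0.         256.7481818 ]
 [  0.         297.31863964 187.08787418]
 [  0.           0.           1.        ]] -0.0187
wheel_axis [(0.88, array([262.1, 231.1])), (0.26, array([209.9, 480. ]))]
handle [(0.67, array([221.6, 232.7])), (0.53, array([255.9,  45. ]))]
lane [(0.81, array([222. , 232.2]))]
lane_jar_a [(0.96, array([281.2, 329.8])), (0.52, array([310.2, 271.3]))]
```

View pics/w1.png

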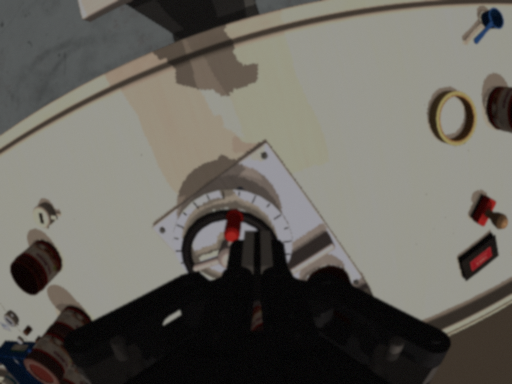

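```bash
cat >> h.py <<'E'
from scipy.spatial.transform import Rotation as Ro
from scipy.optimize import least_squares
def wcam(p,s):
    q=np.array(s["orientation"]);T=np.eye(4);T[:3,:3]=Ro.from_quat(q[[1,2,3,0]]).as_matrix();T[:3,3]=s["ee_pos"]
    return T@np.array(p["mount"])
def proj(p,X,T=None):
    X=np.atleast_2d(X);K=np.array(p["camera_matrix"])
    if T is None:
        c=X@np.array(p["R"]).T+np.array(p["t"]);u=c[:,:2]/c[:,2:]
    else:
        c=(X-T[:3,3])@T[:3,:3];r=np.linalg.norm(c[:,:2],axis=1);u=c[:,:2]*(np.arctan2(r,c[:,2])/r)[:,None]
    return u*[K[0,0],K[1,1]]+[K[0,2],K[1,2]]
def wat_z(p,T,col,row,z):
    K=np.array(p["camera_matrix"]);u=np.array([(col-K[0,2])/K[0,0],(row-K[1,2])/K[1,1]]);th=np.linalg.norm(u)
    d=T[:3,:3]@np.append(u/th*np.sin(th),np.cos(th));return T[:3,3]+d*(z-T[2,3])/d[2]
def redpix(p,box):  # red handle mask in pixel box (c0,r0,c1,r1)
    f=p["frame"].astype(int);m=(f[...,0]>90)&(f[...,1]<60)&(f[...,2]<60);k=np.zeros(m.shape,bool);k[box[1]:box[3],box[0]:box[2]]=1
    return np.argwhere(m&k)[:,::-1]
E
python3 - <<'E'
from h import *
s=bot.sense();p=bot.grab_frame("wrist");T=wcam(p,s)
print("wrist axis",wat_z(p,T,231.1,262.1,.112), "cam",T[:3,3])
for n in("handle",):
    for r in bot.cut_out(p,n)[:1]:
        a=np.argwhere(r["region"]);print(r["score"],len(a),a.mean(0),a.min(0),a.max(0))
a=redpix(p,(200,190,270,260));print("red",len(a),a.mean(0),a.min(0),a.max(0))
print("mid handle",wat_z(p,T,*a.mean(0),.138))
# dark rim fit: refine with lower-left outer edge later
for c in("top","scene"):
    q=bot.grab_frame(c);r=redpix(q,(215,185,255,225));print(c,len(r),r.mean(0),at_z(q,(r.mean(0)[1]+.5)/384,(r.mean(0)[0]+.5)/512,.138 if c=="scene" else .155), "cam",-np.array(q["R"]).T@np.array(q["t"]))
    b=bot.cut_out(q,"wheel")
    if b: 
        g=np.argwhere(b[0]["region"]);print(" wheel",b[0]["score"],g.min(0),g.max(0),g.mean(0))
E
```

```text
wrist axis [ 0.56696484 -0.01598781  0.112     ] cam [0.37234095 0.0770011  0.44391291]
0.93 483 [225.0952381  231.64389234] [209 223] [242 241]
red 147 [230.07482993 235.30612245] [223 229] [237 242]
mid handle [0.51634094 0.002008   0.138     ]
top 3 [244. 214.] [0.50316304 0.00582334 0.155     ] cam [ 0.46347145 -0.00979038  1.48409645]
 wheel 0.95 [182 234] [216 268] [198.47743468 253.25178147]
scene 68 [224.51470588 200.76470588] [ 0.49518453 -0.00582046  0.138     ] cam [-0.38531426 -0.87042005  0.68973533]
 wheel 0.83 [192 223] [217 263] [206.24006908 240.41968912]
```

```bash
python3 - <<'E'
from h import *
s=bot.sense();p=bot.grab_frame("wrist");T=wcam(p,s)
print("handle mid",wat_z(p,T,232.1,225.6,.138),"top",wat_z(p,T,235,211,.164),"foot",wat_z(p,T,231.5,241,.112))
q=bot.grab_frame("top")
for col,row in((252,199.7),(252,199)): print("top axis",at_z(q,row/384,col/512,.110))
# fit axis & handle dir jointly: wrist mask mean + axis
ax=np.array([.567,-.016])
for nm,c in(("scene",bot.grab_frame("scene")),("top",q)):
    b=bot.cut_out(c,"handle")
    for r in b[:1]:
        a=np.argwhere(r["region"]);m=a.mean(0)+.5;print(nm,r["score"],len(a),m,a.min(0),a.max(0),at_z(c,m[0]/384,m[1]/512,.138))
# lane yaw from plate edges in the wrist image (z=.012)
e=[wat_z(p,T,u,v,.012) for u,v in((266,142),(154,223),(366,290))]
print(np.round(e,3),[np.degrees(np.arctan2(*(e[0]-e[i])[1::-1])) for i in(1,2)])
E
```

```text
handle mid [0.50549997 0.00768781 0.138     ] top [0.47931466 0.02162851 0.164     ] foot [ 0.53722526 -0.00581987  0.112     ]
top axis [ 0.56046846 -0.0226213   0.11      ]
top axis [ 0.56313858 -0.02264724  0.11      ]
scene 0.68 101 [200.41089109 225.05445545] [191 222] [208 227] [ 0.4997073  -0.00154153  0.138     ]
top 0.54 221 [220.66742081 152.93438914] [209 140] [231 164] [0.48412648 0.34473994 0.138     ]
[[ 0.446  0.069  0.012]
 [ 0.521 -0.147  0.012]
 [ 0.767  0.177  0.012]] [np.float64(109.06997604460416), np.float64(-161.36512651354568)]
```

Emit:
servo_tool(
  steps=[
    [-1.6, -1.7, 1.2, 0, 0, 0, -1],
    [-1.6, -1.7, 1.2, 0, 0, 0, -1],
    [-1.6, -1.7, 1.2, 0, 0, 0, -1],
    [-1.6, -1.7, 1.2, 0, 0, 0, -1],
    [0, 0, 0, 0, 0, -7.8, -1],
    [0, 0, 0, 0, 0, -7.8, -1],
    [0, 0, 0, 0, 0, -7.8, -1],
    [0, 0, 0, 0, 0, -7.8, -1],
    [0, 0, 0, 0, 0, -7.8, -1],
    [0, 0, 0, 0, 0, -7.8, -1],
    [0, 0, 0, 0, 0, -7.8, -1],
    [0, 0, 0, 0, 0, -7.8, -1],
    [0, 0, 0, 0, 0, -7.8, -1],
    [0, 0, 0, 0, 0, -7.8, -1],
    [0, 0, 0, 0, 0, -7.8, -1],
    [0, 0, 0, 0, 0, 0, -1],
    [0, 0, 0, 0, 0, 0, -1],
  ],
)

```text
time_s: 5.0
ee_pos: [0.491, -0.0296, 0.2533]
orientation: [-0.0, -0.566, 0.824, -0.0]
wrist_force: [-0.0, 0.2, -0.2]
gripper_width: -0.0002
grasp_force: 0.0
```

```bash
cat > look.py <<'E'
from h import *
import sys
s=bot.sense();R=Ro.from_quat(np.array(s["orientation"])[[1,2,3,0]]).as_matrix()
print(s["time_s"],s["joints"].round(3),s["ee_pos"],"yaw",np.degrees(np.arctan2(R[1,0],R[0,0])),"tilt",R[:2,2],s["wrist_force"])
p=bot.grab_frame("wrist");cv2.imwrite(f"pics/{sys.argv[1]}.png",p["frame"][:,:,::-1]);T=wcam(p,s)
for n,z in(("wheel_axis",.112),("handle",.112),("lane",0)):
    print(n,[(round(r["score"],2),(np.array(r["position"])*[384,512])[::-1].round(1),wat_z(p,T,*(np.array(r["position"])*[384,512])[::-1],z).round(4)) for r in bot.pinpoint(p,n)[:1]])
for r in bot.cut_out(p,"handle")[:1]:
    a=np.argwhere(r["region"]);m=a.mean(0)[::-1]+.5;print("mask",r["score"],len(a),m,a.min(0),a.max(0),wat_z(p,T,*m,.138))
E
python3 look.py w2
```

```text
5.0 [-0.06   0.175 -0.04   1.356 -0.    -1.264] [ 0.49104169 -0.02961298  0.25331179] yaw -111.03522431298681 tilt [-2.20307523e-05 -1.02107684e-04] [-0.03019645  0.21128563 -0.24886775]
wheel_axis [(0.85, array([201.6, 211.9]), array([ 0.5602, -0.0131,  0.112 ]))]
handle [(0.89, array([255.8, 211.7]), array([0.5069, 0.0068, 0.112 ]))]
lane [(0.95, array([215.8, 177.2]), array([ 0.5577, -0.0175,  0.    ]))]
mask 0.63 493 [257.14097363 217.20588235] [203 247] [229 267] [0.50373765 0.00235635 0.138     ]
```

View pics/w2.png

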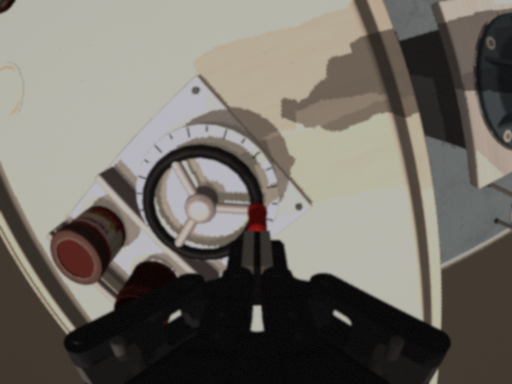

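```bash
cat > ring.py <<'E'
from h import *
def ring(p,T,c0,skip=lambda a:False):
    g=cv2.GaussianBlur(p["frame"],(3,3),0).astype(float).mean(2);A=np.radians(np.arange(0,360,4));pts=[]
    rr=np.arange(.044,.085,.0005)
    P=[]
    for a in A:
        X=np.c_[c0[0]+rr*np.cos(a),c0[1]+rr*np.sin(a),np.full(len(rr),.112)]
        u=proj(p,X,T).astype(np.float32);v=cv2.remap(g.astype(np.float32),u[:,:1],u[:,1:],cv2.INTER_LINEAR)[:,0]
        d=np.gradient(v);j=d.argmax();i=d[:j].argmin() if j>5 else 0
        if j>5 and d[j]>1.5 and d[i]<-1.5 and .008<rr[j]-rr[i]<.02: P.append((a,rr[i],rr[j]))
    P=np.array(P);m=(P[:,1]+P[:,2])/2
    f=least_squares(lambda x:x[2]+x[0]*np.cos(P[:,0])+x[1]*np.sin(P[:,0])-m,[0,0,.06],loss="soft_l1",f_scale=.001)
    return np.array(c0)+f.x[:2],f.x[2],len(P),np.abs(f.fun).mean()
if __name__=="__main__":
    s=bot.sense();p=bot.grab_frame("wrist");T=wcam(p,s);c=np.array([.56,-.015])
    for _ in range(4): c,r,n,e=ring(p,T,c); print(c,r,n,e)
    a=bot.cut_out(p,"handle");m=np.argwhere(a[0]["region"]);m=m[:,::-1]+.5
    h=wat_z(p,T,*m.mean(0),.138)[:2];print("handle",h,np.linalg.norm(h-c),np.degrees(np.arctan2(*(h-c)[::-1])))
    for ang in range(150,172,3):
        h=c+.06*np.array([np.cos(np.radians(ang)),np.sin(np.radians(ang))]);print(ang,proj(p,[[*h,.112],[*h,.164]],T).round(1).tolist())
E
python3 ring.py
```

```text
[ 0.55821365 -0.01919127] 0.0583951964843545 74 0.0004869026941763387
[ 0.55832618 -0.01926372] 0.05838841464600234 72 0.00039904620529789935
[ 0.55830448 -0.01925678] 0.05840063578231612 73 0.0004216975684276811
[ 0.55830489 -0.01924972] 0.05840245038121815 74 0.00045239524523245275
handle [0.50375581 0.00249678] 0.05872404324589348 158.26484421192947
150 [[257.5, 214.7], [257.6, 238.3]]
153 [[257.9, 212.0], [258.1, 235.1]]
156 [[258.2, 209.2], [258.4, 232.0]]
159 [[258.2, 206.4], [258.5, 228.7]]
162 [[258.2, 203.5], [258.5, 225.5]]
165 [[257.9, 200.7], [258.2, 222.2]]
168 [[257.6, 197.8], [257.7, 218.9]]
171 [[257.0, 195.0], [257.1, 215.6]]
```

Emit:
servo_tool(
  steps=[
    [0, 0.15, 2.5, 0, 0, 0, -1],
    [0, 0, 2.5, 0, 0, 0, -1],
    [0, 0, 2.5, 0, 0, 0, -1],
    [0, 0, 2.5, 0, 0, 0, -1],
    [0, 0, 2.5, 0, 0, 0, -1],
    [0, 0, 0, 0, 0, -1, -1],
    [-0.4, 0, 0, 0, 0, 0, -1],
    [-0.4, 0, 0, 0, 0, 0, -1],
    [-0.2, 0, 0, 0, 0, 0, -1],
    [0, 0, 0, 0, 0, 0, -1],
  ],
)

```text
time_s: 6.35
ee_pos: [0.4937, -0.0193, 0.1292]
orientation: [0.001, -0.575, 0.818, -0.001]
wrist_force: [-0.2, -0.0, 0.6]
gripper_width: -0.0001
grasp_force: 0.0
```

Emit:
servo_tool(
  steps=[
    [-0.1, 0, 0, 0, 0, 0, -1],
    [0, 0, 0, 0, 0, 0, -1],
  ],
)

```text
time_s: 6.55
ee_pos: [0.4935, -0.0186, 0.1286]
orientation: [0.0, -0.575, 0.818, -0.0]
wrist_force: [-0.3, 0.5, 0.1]
gripper_width: -0.0001
grasp_force: 0.0
```

Emit:
servo_tool(
  steps=[
    [-0.1, 0, 0, 0, 0, 0, -1],
    [0, 0, 0, 0, 0, 0, -1],
  ],
)

```text
time_s: 6.75
ee_pos: [0.4937, -0.0178, 0.1283]
orientation: [-0.0, -0.575, 0.818, -0.0]
wrist_force: [-0.4, -0.1, -0.4]
gripper_width: 0.0001
grasp_force: 0.0
```

Emit:
servo_tool(
  steps=[
    [-0.1, 0, 0, 0, 0, 0, -1],
    [0, 0, 0, 0, 0, 0, -1],
  ],
)

```text
time_s: 6.95
ee_pos: [0.494, -0.0168, 0.1283]
orientation: [-0.0, -0.575, 0.818, 0.0]
wrist_force: [0.4, -0.3, -0.4]
gripper_width: -0.0002
grasp_force: 0.0
```

Emit:
servo_tool(
  steps=[
    [-0.1, 0, 0, 0, 0, 0, -1],
    [0, 0, 0, 0, 0, 0, -1],
  ],
)

```text
time_s: 7.15
ee_pos: [0.4944, -0.0158, 0.1283]
orientation: [-0.0, -0.575, 0.818, -0.0]
wrist_force: [-0.3, -0.2, 0.8]
gripper_width: 0.0
grasp_force: 0.0
```

Emit:
servo_tool(
  steps=[
    [-0.1, 0, 0, 0, 0, 0, -1],
    [0, 0, 0, 0, 0, 0, -1],
  ],
)

```text
time_s: 7.35
ee_pos: [0.4947, -0.0149, 0.1283]
orientation: [-0.0, -0.575, 0.818, -0.0]
wrist_force: [-0.3, 0.4, 0.1]
gripper_width: 0.0002
grasp_force: 0.0
```

Emit:
servo_tool(
  steps=[
    [-0.1, 0, 0, 0, 0, 0, -1],
    [0, 0, 0, 0, 0, 0, -1],
  ],
)

```text
time_s: 7.55
ee_pos: [0.4951, -0.0139, 0.1283]
orientation: [-0.0, -0.575, 0.818, -0.0]
wrist_force: [0.3, -0.9, 0.5]
gripper_width: 0.0
grasp_force: 0.0
```

Emit:
servo_tool(
  steps=[
    [-0.1, 0, 0, 0, 0, 0, -1],
    [0, 0, 0, 0, 0, 0, -1],
  ],
)

```text
time_s: 7.75
ee_pos: [0.4954, -0.013, 0.1283]
orientation: [0.0, -0.575, 0.818, -0.0]
wrist_force: [-0.2, 0.7, 0.6]
gripper_width: -0.0001
grasp_force: 0.0
```

Emit:
servo_tool(
  steps=[
    [-0.1, 0, 0, 0, 0, 0, -1],
    [0, 0, 0, 0, 0, 0, -1],
  ],
)

```text
time_s: 7.95
ee_pos: [0.4958, -0.0121, 0.1283]
orientation: [-0.0, -0.575, 0.818, -0.0]
wrist_force: [0.2, 0.3, -0.2]
gripper_width: -0.0001
grasp_force: 0.0
```

Emit:
servo_tool(
  steps=[
    [-0.1, 0, 0, 0, 0, 0, -1],
    [0, 0, 0, 0, 0, 0, -1],
  ],
)

```text
time_s: 8.15
ee_pos: [0.4961, -0.0111, 0.1283]
orientation: [-0.0, -0.575, 0.818, -0.0]
wrist_force: [0.3, 0.4, 0.4]
gripper_width: 0.0
grasp_force: 0.0
```

Emit:
servo_tool(
  steps=[
    [-0.1, 0, 0, 0, 0, 0, -1],
    [0, 0, 0, 0, 0, 0, -1],
  ],
)

```text
time_s: 8.35
ee_pos: [0.4964, -0.0102, 0.1283]
orientation: [-0.0, -0.575, 0.818, -0.0]
wrist_force: [-1.3, -0.4, 0.4]
gripper_width: -0.0001
grasp_force: 0.1
```

```bash
python3 look.py w3; python3 -c "
import cv2;a=cv2.imread('pics/w3.png')[100:300,150:370];cv2.imwrite('pics/w3c.png',cv2.resize(a,None,fx=3,fy=3,interpolation=cv2.INTER_CUBIC))"
```

```text
8.35 [-0.021  0.248 -0.274  1.048 -0.    -1.246] [ 0.49637786 -0.01024535  0.12830554] yaw -109.80440341655091 tilt [-9.21983379e-05 -2.19131982e-04] [-1.28000123 -0.41819947  0.35838849]
wheel_axis [(0.67, array([160.2, 252.9]), array([ 0.561 , -0.0162,  0.112 ]))]
handle []
lane [(0.68, array([193.3, 191.8]), array([ 0.5601, -0.0189,  0.    ]))]
mask 0.66 143 [256.88461538 315.47902098] [306 252] [324 261] [0.51164456 0.0301679  0.138     ]
```

View pics/w3c.png

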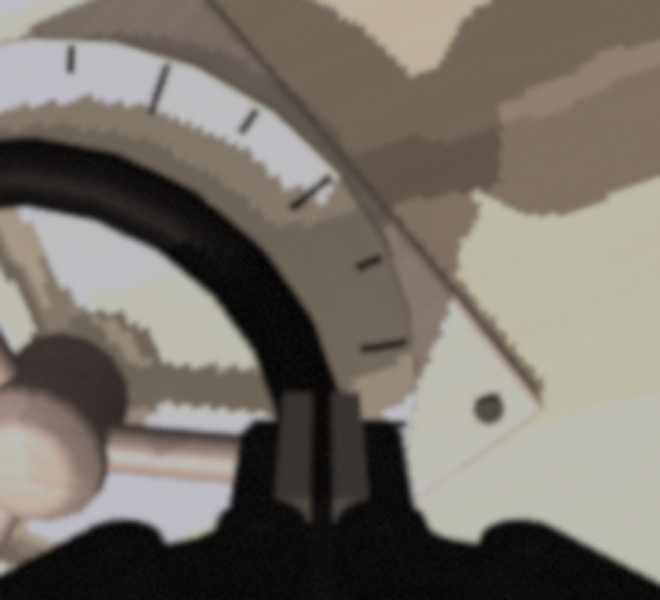

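Emit:
servo_tool(
  steps=[
    [-0.54, 0.085, 0, 0, 0, 5, -1],
    [-0.54, 0.085, 0, 0, 0, 5, -1],
    [-0.54, 0.085, 0, 0, 0, 5, -1],
    [-0.54, 0.085, 0, 0, 0, 5, -1],
    [-0.54, 0.085, 0, 0, 0, 5, -1],
    [-0.54, 0.085, 0, 0, 0, 5, -1],
  ],
)

```text
time_s: 9.2
ee_pos: [0.5088, 0.0195, 0.1283]
orientation: [-0.0, -0.342, 0.94, -0.0]
wrist_force: [-1.7, -1.7, 1.1]
gripper_width: 0.0001
grasp_force: 1.2
```

```bash
cat > st.py <<'E'
from h import *
ax=np.array([.5583,-.0192]);s=bot.sense();R=Ro.from_quat(np.array(s["orientation"])[[1,2,3,0]]).as_matrix()
p=s["ee_pos"];print("t",s["time_s"],"yaw",np.degrees(np.arctan2(R[1,0],R[0,0])).round(2),"q",s["joints"].round(2),"p",p.round(4),"C",((ax-p[:2])@R[:2,:2]*1000).round(1),"Ftool",(R.T@s["wrist_force"]).round(1),"post angle",np.degrees(np.arctan2(*(p[:2]-ax)[::-1])).round(1))
E
python3 st.py; python3 look.py w4;python3 -c "
import cv2;a=cv2.imread('pics/w4.png')[100:300,150:370];cv2.imwrite('pics/w4c.png',cv2.resize(a,None,fx=3,fy=3,interpolation=cv2.INTER_CUBIC))"
```

```text
t 9.2 yaw -140.02 q [ 0.04  0.27 -0.24  1.06 -0.   -0.66] p [0.5088 0.0195 0.1283] C [-13.  -61.4] Ftool [ 2.4 -0.2 -1.1] post angle 142.0
9.2 [ 3.900e-02  2.690e-01 -2.450e-01  1.058e+00 -1.000e-03 -6.590e-01] [0.50884879 0.01947224 0.12830669] yaw -140.02076673648693 tilt [-0.00082165 -0.00059078] [-1.70674931 -1.68228331  1.0556562 ]
wheel_axis [(0.76, array([162.4, 255.7]), array([ 0.5628, -0.0157,  0.112 ]))]
handle []
lane [(0.89, array([195.5, 193.8]), array([ 0.56 , -0.017,  0.   ]))]
mask 0.47 163 [257.36503067 315.23006135] [305 253] [324 261] [0.54234083 0.04703224 0.138     ]
```

View pics/w4c.png

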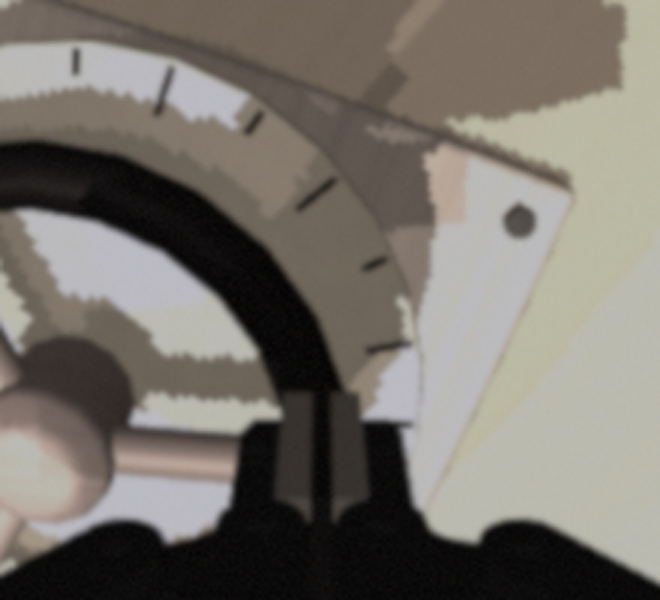

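Emit:
servo_tool(
  steps=[
    [-0.54, 0.09, 0, 0, 0, 5, -1],
    [-0.54, 0.09, 0, 0, 0, 5, -1],
    [-0.54, 0.09, 0, 0, 0, 5, -1],
    [-0.54, 0.09, 0, 0, 0, 5, -1],
    [-0.54, 0.09, 0, 0, 0, 5, -1],
    [-0.54, 0.09, 0, 0, 0, 5, -1],
    [-0.54, 0.09, 0, 0, 0, 5, -1],
    [-0.54, 0.09, 0, 0, 0, 5, -1],
    [-0.54, 0.09, 0, 0, 0, 5, -1],
    [-0.54, 0.09, 0, 0, 0, 5, -1],
    [-0.54, 0.09, 0, 0, 0, 5, -1],
    [-0.54, 0.09, 0, 0, 0, 5, -1],
  ],
)

```text
time_s: 10.65
ee_pos: [0.567, 0.0433, 0.1283]
orientation: [-0.0, 0.173, 0.985, 0.0]
wrist_force: [-1.7, 0.9, 1.0]
gripper_width: -0.0002
grasp_force: 1.2
```

```bash
python3 st.py
```

```text
t 10.65 yaw 160.11 q [ 0.08  0.36 -0.1   1.1   0.    0.42] p [0.567  0.0433 0.1283] C [-13.1 -61.7] Ftool [ 1.9  0.3 -1. ] post angle 82.1
```

Emit:
servo_tool(
  steps=[
    [-0.54, 0.09, 0, 0, 0, 5, -1],
    [-0.54, 0.09, 0, 0, 0, 5, -1],
    [-0.54, 0.09, 0, 0, 0, 5, -1],
    [-0.54, 0.09, 0, 0, 0, 5, -1],
    [-0.54, 0.09, 0, 0, 0, 5, -1],
    [-0.54, 0.09, 0, 0, 0, 5, -1],
    [-0.54, 0.09, 0, 0, 0, 5, -1],
    [-0.54, 0.09, 0, 0, 0, 5, -1],
    [-0.54, 0.09, 0, 0, 0, 5, -1],
    [-0.54, 0.09, 0, 0, 0, 5, -1],
    [-0.54, 0.09, 0, 0, 0, 5, -1],
    [-0.54, 0.09, 0, 0, 0, 5, -1],
    [-0.54, 0.09, 0, 0, 0, 5, -1],
    [-0.54, 0.09, 0, 0, 0, 5, -1],
    [-0.54, 0.09, 0, 0, 0, 5, -1],
    [-0.54, 0.09, 0, 0, 0, 5, -1],
    [-0.54, 0.09, 0, 0, 0, 5, -1],
    [-0.54, 0.09, 0, 0, 0, 5, -1],
  ],
)

```text
time_s: 12.45
ee_pos: [0.621, -0.0275, 0.1283]
orientation: [-0.0, 0.819, 0.574, 0.0]
wrist_force: [0.5, 2.6, 0.7]
gripper_width: -0.0
grasp_force: 1.2
```

```bash
python3 st.py
```

```text
t 12.45 yaw 70.11 q [-0.04  0.45  0.04  1.16  0.    1.87] p [ 0.621  -0.0275  0.1283] C [-13.6 -61.8] Ftool [ 2.6 -0.4 -0.7] post angle -7.5
```

Emit:
servo_tool(
  steps=[
    [0.6, 0, 0, 0, 0, 0, -1],
    [1, 0, 0, 0, 0, 0, -1],
    [1, 0, 0, 0, 0, 0, -1],
    [0, 0, -2.5, 0, 0, 0, -1],
    [0, 0, -2.5, 0, 0, 0, -1],
    [0, 0, 0, 0, 0, -8, -1],
    [0, 0, 0, 0, 0, -8, -1],
    [0, 0, 0, 0, 0, -8, -1],
    [0, 0, 0, 0, 0, -8, -1],
    [0, 0, 0, 0, 0, -8, -1],
    [0, 0, 0, 0, 0, -8, -1],
    [0, 0, 0, 0, 0, -8, -1],
    [0, 0, 0, 0, 0, -8, -1],
    [0, 0, 0, 0, 0, -8, -1],
    [0, 0, 0, 0, 0, -8, -1],
    [0, 0, 0, 0, 0, -8, -1],
    [0, 0, 0, 0, 0, -8, -1],
    [0, 0, 0, 0, 0, -8, -1],
    [0, 0, 0, 0, 0, -8, -1],
    [0, 0, 0, 0, 0, -8, -1],
  ],
)

```text
time_s: 14.45
ee_pos: [0.63, -0.0018, 0.1782]
orientation: [-0.0, -0.093, 0.996, 0.0]
wrist_force: [-0.8, 0.4, 0.4]
gripper_width: -0.0002
grasp_force: 0.0
```

Emit:
servo_tool(
  steps=[
    [0, 0, 0, 0, 0, -8, -1],
    [0, 0, 0, 0, 0, -8, -1],
    [0, 0, 0, 0, 0, -8, -1],
    [0, 0, 0, 0, 0, -8, -1],
    [0, 0, 0, 0, 0, -8, -1],
    [0, 0, 0, 0, 0, -8, -1],
    [0, 0, 0, 0, 0, -8, -1],
    [0, 0, 0, 0, 0, -4, -1],
    [0, 0, 0, 0, 0, 0, -1],
    [0, 0, 2.5, 0, 0, 0, -1],
    [0, 0, 2.5, 0, 0, 0, -1],
    [0, 0, 0, 0, 0, 0, -1],
  ],
)

```text
time_s: 15.65
ee_pos: [0.6279, -0.0024, 0.1252]
orientation: [-0.002, -0.575, 0.818, 0.002]
wrist_force: [-0.3, -0.2, 0.7]
gripper_width: -0.0001
grasp_force: 0.0
```

```bash
python3 st.py
```

```text
t 15.65 yaw -109.84 q [-0.    0.47  0.05  1.16 -0.   -1.23] p [ 0.6279 -0.0024  0.1252] C [39.5 59.8] Ftool [ 0.3  0.2 -0.7] post angle 13.6
```

Emit:
servo_tool(
  steps=[
    [0.8, 0, 0, 0, 0, 0, -1],
    [0.8, 0, 0, 0, 0, 0, -1],
    [0.4, -0.1, 0, 0, 0, 0, -1],
    [0.4, 0, 0, 0, 0, 0, -1],
    [0.54, -0.09, 0, 0, 0, 5, -1],
    [0.54, -0.09, 0, 0, 0, 5, -1],
    [0.54, -0.09, 0, 0, 0, 5, -1],
    [0.54, -0.09, 0, 0, 0, 5, -1],
    [0.54, -0.09, 0, 0, 0, 5, -1],
    [0.54, -0.09, 0, 0, 0, 5, -1],
  ],
)

```text
time_s: 16.65
ee_pos: [0.6107, -0.0561, 0.1292]
orientation: [0.001, -0.342, 0.94, -0.0]
wrist_force: [1.9, 1.4, 1.4]
gripper_width: 0.0001
grasp_force: 1.2
```

```bash
python3 st.py
```

```text
t 16.65 yaw -140.02 q [-0.09  0.43  0.01  1.15  0.   -0.79] p [ 0.6107 -0.0561  0.1292] C [16.4 62. ] Ftool [-2.4 -0.1 -1.4] post angle -35.2
```

Emit:
servo_tool(
  steps=[
    [0.54, -0.1, 0, 0, 0, 5, -1],
    [0.54, -0.1, 0, 0, 0, 5, -1],
    [0.54, -0.1, 0, 0, 0, 5, -1],
    [0.54, -0.1, 0, 0, 0, 5, -1],
    [0.54, -0.1, 0, 0, 0, 5, -1],
    [0.54, -0.1, 0, 0, 0, 5, -1],
    [0.54, -0.1, 0, 0, 0, 5, -1],
    [0.54, -0.1, 0, 0, 0, 5, -1],
    [0.54, -0.1, 0, 0, 0, 5, -1],
    [0.54, -0.1, 0, 0, 0, 5, -1],
    [0.54, -0.1, 0, 0, 0, 5, -1],
    [0.54, -0.1, 0, 0, 0, 5, -1],
    [0.54, -0.1, 0, 0, 0, 5, -1],
  ],
)

```text
time_s: 17.95
ee_pos: [0.5474, -0.0805, 0.1292]
orientation: [0.001, 0.217, 0.976, -0.0]
wrist_force: [2.5, -1.1, 0.8]
gripper_width: -0.0003
grasp_force: 1.2
```

```bash
python3 st.py
```

```text
t 17.95 yaw 154.95 q [-0.15  0.34 -0.14  1.09 -0.    0.29] p [ 0.5474 -0.0805  0.1292] C [16.1 60.1] Ftool [-2.7  0.1 -0.8] post angle -100.1
```

Emit:
servo_tool(
  steps=[
    [0.54, -0.12, 0, 0, 0, 5, -1],
    [0.54, -0.12, 0, 0, 0, 5, -1],
    [0.54, -0.12, 0, 0, 0, 5, -1],
    [0.54, -0.12, 0, 0, 0, 5, -1],
    [0.54, -0.12, 0, 0, 0, 5, -1],
    [0.54, -0.12, 0, 0, 0, 5, -1],
    [0.54, -0.12, 0, 0, 0, 5, -1],
    [0.54, -0.12, 0, 0, 0, 5, -1],
    [0.54, -0.12, 0, 0, 0, 5, -1],
    [0.54, -0.12, 0, 0, 0, 5, -1],
    [0.54, -0.12, 0, 0, 0, 5, -1],
    [0.54, -0.12, 0, 0, 0, 5, -1],
    [0.54, -0.12, 0, 0, 0, 5, -1],
    [0.54, -0.12, 0, 0, 0, 5, -1],
    [0.54, -0.12, 0, 0, 0, 5, -1],
    [0, 0, 0, 0, 0, 0, -1],
  ],
)

```text
time_s: 19.55
ee_pos: [0.4945, -0.023, 0.1289]
orientation: [0.0, 0.765, 0.644, 0.0]
wrist_force: [-0.7, -0.4, -0.5]
gripper_width: -0.0
grasp_force: 0.0
```

```bash
python3 st.py; python3 ring.py
```

```text
t 19.55 yaw 80.13 q [-0.05  0.24 -0.28  1.05 -0.    1.7 ] p [ 0.4945 -0.023   0.1289] C [14.7 62.2] Ftool [-0.5 -0.6  0.5] post angle -176.6
[ 0.55859925 -0.01438707] 0.05729321513845843 67 0.00036702254354925226
[ 0.55864861 -0.01433206] 0.05725242801003473 69 0.0004904587761191531
[ 0.55861532 -0.01440729] 0.05725998695886716 69 0.00047122325571458286
[ 0.55865243 -0.01436355] 0.05728284364705988 69 0.00047473638386255916
handle [ 0.50223793 -0.00553981] 0.05710038959307821 171.11044646524832
150 [[265.2, 165.1], [269.0, 197.8]]
153 [[263.4, 170.3], [266.3, 205.0]]
156 [[261.8, 175.6], [264.1, 212.1]]
159 [[260.6, 180.8], [262.3, 219.2]]
162 [[259.6, 186.1], [260.9, 226.3]]
165 [[259.0, 191.3], [260.0, 233.2]]
168 [[258.6, 196.5], [259.5, 240.0]]
171 [[258.5, 201.6], [259.3, 246.6]]
```

Emit:
servo_tool(
  steps=[
    [0.54, -0.1, 0, 0, 0, 5, -1],
    [0.33, -0.07, 0, 0, 0, 3, -1],
    [0, 0, 0, 0, 0, 0, -1],
    [-1, 0, 0, 0, 0, 0, -1],
    [-1, 0, 0, 0, 0, 0, -1],
    [0, 0, -4, 0, 0, 0, -1],
    [0, 0, -4, 0, 0, 0, -1],
    [0, 0, -4.4, 0, 0, -8.3, -1],
    [0, 0, 0, 0, 0, -8.3, -1],
    [0, 0, 0, 0, 0, -8.3, -1],
    [0, 0, 0, 0, 0, -8.3, -1],
    [0, 0, 0, 0, 0, -8.3, -1],
    [0, 0, 0, 0, 0, -8.3, -1],
    [0, 0, 0, 0, 0, -8.3, -1],
    [0, 0, 0, 0, 0, -8.3, -1],
    [0, 0, 0, 0, 0, -8.3, -1],
    [0, 0, 0, 0, 0, -8.3, -1],
    [0, 0, 0, 0, 0, -8.3, -1],
  ],
)

```text
time_s: 21.45
ee_pos: [0.488, -0.0343, 0.2523]
orientation: [-0.0, 0.14, 0.99, -0.0]
wrist_force: [0.6, 0.5, -0.2]
gripper_width: 0.0001
grasp_force: 0.0
```

Emit:
servo_tool(
  steps=[
    [0, 0, 0, 0, 0, -8.3, -1],
    [0, 0, 0, 0, 0, -8.3, -1],
    [0, 0, 0, 0, 0, -8.3, -1],
    [0, 0, 0, 0, 0, -8.3, -1],
    [0, 0, 0, 0, 0, -8.3, -1],
    [0, 0, 0, 0, 0, -8.3, -1],
    [0, 0, 0, 0, 0, -8.3, -1],
    [0, 0, 0, 0, 0, -8.3, -1],
    [0, 0, 0, 0, 0, -8.3, -1],
    [0, 0, 0, 0, 0, -8.3, -1],
    [0, 0, 0, 0, 0, -8.3, -1],
    [0, 0, 0, 0, 0, 0, -1],
    [0, 0, 0, 0, 0, 0, -1],
  ],
)

```text
time_s: 22.75
ee_pos: [0.4881, -0.0339, 0.2523]
orientation: [-0.0, -0.606, 0.796, -0.0]
wrist_force: [0.4, -0.3, 0.9]
gripper_width: 0.0003
grasp_force: 0.0
```

```bash
python3 st.py
```

```text
t 22.75 yaw -105.45 q [-0.07  0.17 -0.05  1.35 -0.   -1.37] p [ 0.4881 -0.0339  0.2523] C [-32.9 -63.7] Ftool [ 0.2 -0.4 -0.9] post angle -168.2
```

Emit:
servo_tool(
  steps=[
    [-0.49, -0.17, -0.1, 0, 0, 5.6, -1],
    [0, 0, 0, 0, 0, 0, -1],
    [0, 0, 0, 0, 0, 0, -1],
  ],
)

```text
time_s: 23.05
ee_pos: [0.4912, -0.0292, 0.2533]
orientation: [-0.0, -0.568, 0.823, -0.0]
wrist_force: [-0.0, -0.3, -0.2]
gripper_width: 0.0
grasp_force: 0.0
```

```bash
python3 st.py; python3 ring.py | sed -n 4,5p; python3 look.py w5; python3 - <<'E'
import cv2,numpy as np
a=cv2.imread('pics/w2.png')[130:280,130:290];b=cv2.imread('pics/w5.png')[130:280,130:290]
for i in(a,b):
    f=i.astype(int);m=(f[...,2]>60)&(f[...,2]>2.2*f[...,1])&(f[...,2]>2.2*f[...,0]);m[:,:100]=0
    q=np.argwhere(m);print(len(q),q.mean(0)+130,q.min(0)+130,q.max(0)+130)
cv2.imwrite('pics/cmp.png',cv2.resize(np.hstack([a,b]),None,fx=2.5,fy=2.5,interpolation=cv2.INTER_CUBIC))
E
```

```text
t 23.05 yaw -110.76 q [-0.06  0.17 -0.04  1.36 -0.   -1.27] p [ 0.4912 -0.0292  0.2533] C [-33.1 -59.2] Ftool [ 0.3 -0.1  0.2] post angle -171.5
[ 0.55823414 -0.01929144] 0.05837968922102736 74 0.0003371326082260543
handle [0.50296533 0.00067051] 0.05876326320437842 160.14132345941394
23.15 [-0.059  0.175 -0.04   1.356 -0.    -1.268] [ 0.49109291 -0.02914949  0.25326723] yaw -110.75354670599272 tilt [-0.00016509 -0.00012458] [ 0.19942613 -0.0015201  -0.82035336]
wheel_axis [(0.63, array([200. , 212.2]), array([ 0.5618, -0.0126,  0.112 ]))]
handle [(0.9, array([254.5, 208.1]), array([0.5066, 0.0031, 0.112 ]))]
lane [(0.6, array([214.6, 178. ]), array([ 0.5597, -0.0163,  0.    ]))]
mask 0.76 611 [257.20540098 215.62274959] [199 247] [230 267] [0.50296754 0.00134339 0.138     ]
233 [219.82403433 255.63090129] [204 247] [231 265]
327 [219.01529052 255.54740061] [200 246] [231 265]
```

View pics/cmp.png

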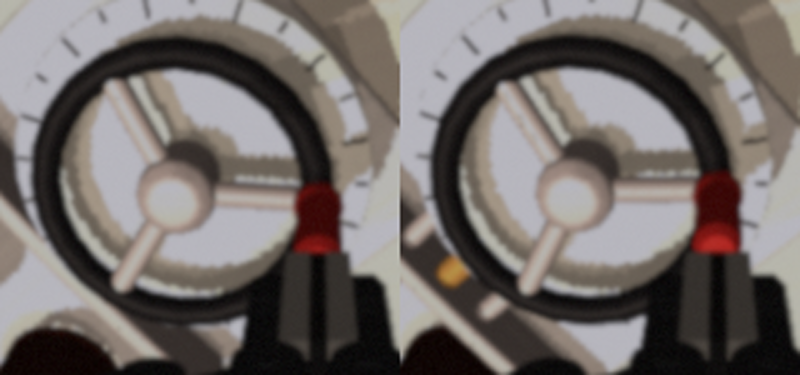

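```bash
cat > ang.py <<'E'
from h import *
import sys
ax=np.array([.5583,-.01925])
def unwrap(img,p,T):
    a=np.radians(np.arange(0,360,.25));r=np.arange(.022,.050,.001);A,Rr=np.meshgrid(a,r,indexing="ij")
    X=np.c_[(ax[0]+Rr*np.cos(A)).ravel(),(ax[1]+Rr*np.sin(A)).ravel(),np.full(A.size,.110)]
    u=proj(p,X,T).astype(np.float32).reshape(*A.shape,2);return cv2.remap(img.astype(np.float32),u[...,0],u[...,1],cv2.INTER_LINEAR)
def feat(U): # pinkish: red minus blue
    return cv2.GaussianBlur(U[...,2]-U[...,0],(1,9),0)
s=bot.sense();p=bot.grab_frame("wrist");name=sys.argv[1];cv2.imwrite(f"pics/{name}.png",p["frame"][:,:,::-1])
s0=dict(ee_pos=[.49104,-.02961,.25331],orientation=[0,np.cos(np.radians(180-111.035)/2+0),0,0])
h=np.radians(-111.035)/2;s0["orientation"]=[0,-np.cos(h),-np.sin(h),0]
U0=unwrap(cv2.imread("pics/w2.png"),p,wcam(p,s0));U1=unwrap(p["frame"][:,:,::-1],p,wcam(p,s))
for nm,f in(("r-b",feat),("gray",lambda U:U.mean(2))):
  for lo,hi in((140,178),(15,75),(255,320)):
    F0,F1=f(U0),f(U1);res=[]
    S=np.arange(-48,49)
    for k in S:
        i=np.arange(lo*4,hi*4);x=F0[i].ravel();y=F1[(i+k)%1440].ravel();res.append(np.corrcoef(x,y)[0,1])
    j=int(np.argmax(res));print(nm,lo,hi,"shift deg",S[j]*.25,round(res[j],3))
m=[]
for img in(cv2.imread("pics/w2.png"),p["frame"][:,:,::-1]):
    f=img.astype(int);k=(f[...,2]>50)&(f[...,2]>2*f[...,1])&(f[...,2]>2*f[...,0]);k[:,:247]=0;k[:,267:]=0;k[:180]=0;k[245:]=0
    d=[np.flatnonzero(k[:,c]).min() for c in range(251,264) if k[:,c].any()];m.append(np.mean(d))
print("red top edge rows",m)
E
python3 ang.py w6
```

```text
r-b 140 178 shift deg 4.25 0.957
r-b 15 75 shift deg 4.25 0.957
r-b 255 320 shift deg 4.0 0.978
gray 140 178 shift deg 4.0 0.966
gray 15 75 shift deg 4.0 0.982
gray 255 320 shift deg 4.0 0.983
red top edge rows [np.float64(204.07692307692307), np.float64(199.3846153846154)]
```

Emit:
servo_tool(
  steps=[
    [0, 0.15, 2.5, 0, 0, 0, -1],
    [0, 0, 2.5, 0, 0, 0, -1],
    [0, 0, 2.5, 0, 0, 0, -1],
    [0, 0, 2.5, 0, 0, 0, -1],
    [0, 0, 2.5, 0, 0, 0, -1],
    [0, 0, 0, 0, 0, 0, -1],
    [-0.5, 0, 0, 0, 0, 0, -1],
    [-0.5, 0, 0, 0, 0, 0, -1],
    [-0.3, 0, 0, 0, 0, 0, -1],
    [-0.2, 0, 0, 0, 0, 0, -1],
    [-0.1, 0, 0, 0, 0, 0, -1],
    [-0.1, 0, 0, 0, 0, 0, -1],
    [-0.1, 0, 0, 0, 0, 0, -1],
    [0, 0, 0, 0, 0, 0, -1],
  ],
)

```text
time_s: 24.85
ee_pos: [0.4962, -0.0116, 0.1284]
orientation: [-0.0, -0.568, 0.823, -0.0]
wrist_force: [-0.0, -1.7, 1.2]
gripper_width: -0.0
grasp_force: 0.6
```

```bash
python3 st.py
```

```text
t 24.85 yaw -110.81 q [-0.02  0.25 -0.27  1.05 -0.   -1.23] p [ 0.4962 -0.0116  0.1284] C [-15.  -60.7] Ftool [ 1.6 -0.5 -1.2] post angle 173.1
```

Emit:
servo_tool(
  steps=[
    [0.6, 0, 0, 0, 0, 0, -1],
    [1.2, 0, 0, 0, 0, 0, -1],
    [0, 0, -2.5, 0, 0, 0, -1],
    [0, 0, -2.5, 0, 0, 0, -1],
    [0, 0, -2.5, 0, 0, 0, -1],
    [0, 0, -2.5, 0, 0, 0, -1],
    [0, 0, -2.5, 0, 0, 0, -1],
    [0, 0, 0, 0, 0, 0, -1],
    [0, 0, 0, 0, 0, 0, -1],
  ],
)

```text
time_s: 25.75
ee_pos: [0.4897, -0.0291, 0.2533]
orientation: [0.0, -0.568, 0.823, -0.0]
wrist_force: [-0.4, -0.2, -0.0]
gripper_width: -0.0002
grasp_force: 0.0
```

```bash
python3 st.py; python3 ang.py w7
```

```text
t 25.75 yaw -110.84 q [-0.06  0.17 -0.04  1.36 -0.   -1.27] p [ 0.4897 -0.0291  0.2533] C [-33.6 -60.6] Ftool [0.3 0.3 0. ] post angle -171.8
r-b 140 178 shift deg 1.5 0.98
r-b 15 75 shift deg 1.5 0.986
r-b 255 320 shift deg 1.0 0.992
gray 140 178 shift deg 1.5 0.986
gray 15 75 shift deg 1.25 0.99
gray 255 320 shift deg 1.25 0.984
red top edge rows [np.float64(204.07692307692307), np.float64(202.84615384615384)]
```

Emit:
servo_tool(
  steps=[
    [0, 0, 2.5, 0, 0, 0, -1],
    [0, 0, 2.5, 0, 0, 0, -1],
    [0, 0, 2.5, 0, 0, 0, -1],
    [0, 0, 2.5, 0, 0, 0, -1],
    [0, 0, 2.5, 0, 0, 0, -1],
    [0, 0, 0, 0, 0, 0, -1],
    [-0.5, 0, 0, 0, 0, 0, -1],
    [-0.5, 0, 0, 0, 0, 0, -1],
    [-0.4, 0, 0, 0, 0, 0, -1],
    [-0.3, 0, 0, 0, 0, 0, -1],
    [-0.1, 0, 0, 0, 0, 0, -1],
    [-0.1, 0, 0, 0, 0, 0, -1],
    [-0.1, 0, 0, 0, 0, 0, -1],
    [0, 0, 0, 0, 0, 0, -1],
  ],
)

```text
time_s: 27.2
ee_pos: [0.4969, -0.0098, 0.1284]
orientation: [-0.0, -0.568, 0.823, -0.0]
wrist_force: [-0.6, -1.9, 1.0]
gripper_width: 0.0001
grasp_force: 0.5
```

```bash
python3 st.py
```

```text
t 27.2 yaw -110.81 q [-0.02  0.25 -0.27  1.05 -0.   -1.23] p [ 0.4969 -0.0098  0.1284] C [-13.  -60.7] Ftool [ 2.  -0.1 -1. ] post angle 171.3
```

Emit:
servo_tool(
  steps=[
    [0.6, 0, 0, 0, 0, 0, -1],
    [1.4, 0, 0, 0, 0, 0, -1],
    [0, 0, -2.5, 0, 0, 0, -1],
    [0, 0, -2.5, 0, 0, 0, -1],
    [0, 0, -2.5, 0, 0, 0, -1],
    [0, 0, -2.5, 0, 0, 0, -1],
    [0, 0, -2.5, 0, 0, 0, -1],
    [0, 0, 0, 0, 0, 0, -1],
    [0, 0, 0, 0, 0, 0, -1],
  ],
)

```text
time_s: 28.1
ee_pos: [0.4897, -0.0292, 0.2533]
orientation: [0.0, -0.568, 0.823, -0.0]
wrist_force: [-0.6, -0.0, -0.7]
gripper_width: 0.0
grasp_force: 0.0
```

```bash
python3 st.py; python3 ang.py w8
```

```text
t 28.1 yaw -110.84 q [-0.06  0.17 -0.04  1.36 -0.   -1.27] p [ 0.4897 -0.0292  0.2533] C [-33.7 -60.6] Ftool [0.3 0.6 0.7] post angle -171.7
r-b 140 178 shift deg -0.5 0.99
r-b 15 75 shift deg -0.5 0.991
r-b 255 320 shift deg -0.5 0.998
gray 140 178 shift deg -0.25 0.995
gray 15 75 shift deg -0.5 0.996
gray 255 320 shift deg -0.5 0.996
red top edge rows [np.float64(204.07692307692307), np.float64(204.84615384615384)]
```

```bash
python3 -c "
from cell import bot;print(bot.sign_off())"
```

```text
the job is handed in; nothing more can be done
None
```

I pushed the wheel one full turn clockwise; by the wrist camera the handle stands about half a degree past its starting position, with the robot clear of everything, and I handed the job in at about 28 s.

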